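Set the stock tags to match the bins

TASK

Each bin on the stock board has a hinged tag in front of it. Gently push over with a fingertip whichever tags are wrong, so that every full bin's tag lies against its stop with the green face up and every nearly empty bin's tag with the red face up. Do not grip the tags, leave the bins and everything else on the board where they are, and finish clear of the board.

Things in the scene. Friction and masses are not known exactly. Their poses are not given: they have to be found in the camera images.
- stock_board: Grey board 185 x 530 mm, 10 mm thick, screwed to the bench, with an 18 mm high metal fence along its far edge. Origin on its underside, on the line of the tag stands (which runs along its y axis, pitch 125 mm), midway between the two middle stands; x axis points away from the robot toward the bins, y to the robot's left, z up.
- stand_1: Dark steel tag stand 1 fixed on the board, 66 x 44 mm foot, two 4 mm cheeks 60 mm apart whose tops are 32 mm above its origin, carrying one hinged tag between them. Origin on its underside (on the board's top, z = 10 mm), axes as the board's. Its bin is the one standing behind it, 78 mm along +x. Stands are in any order along the board.
- tag_1 (a joint): Hinge of the tag on stand 1; axis along the board's x, 18 mm above the stand's origin. 0 = tag upright; +0.70 = leaning to the robot's right (board -y) against its stop, GREEN face up; -0.70 = leaning to the left (board +y) against its stop, RED face up. No spring: once past upright it falls over to its stop by its own weight.
- tag_1_edge (a point): Centre of the round bead (8 mm thick, 50 mm long along the board's x) on the free edge of tag 1, 50 mm from the hinge. The tag is a smooth plastic plate 50 mm wide, 4 mm thick, 54 mm long, 30 g, green on one face and red on the other. The bead centre is 66 mm above the bench when leaning (32 mm to the side of the hinge) and 78 mm when upright; pushed sideways from the outside with a vertical fingertip the bead slides up the finger and the tag tips over.
- stand_2: Dark steel tag stand 2 fixed on the board, 66 x 44 mm foot, two 4 mm cheeks 60 mm apart whose tops are 32 mm above its origin, carrying one hinged tag between them. Origin on its underside (on the board's top, z = 10 mm), axes as the board's. Its bin is the one standing behind it, 78 mm along +x. Stands are in any order along the board.
- tag_2 (a joint): Hinge of the tag on stand 2; axis along the board's x, 18 mm above the stand's origin. 0 = tag upright; +0.70 = leaning to the robot's right (board -y) against its stop, GREEN face up; -0.70 = leaning to the left (board +y) against its stop, RED face up. No spring: once past upright it falls over to its stop by its own weight.
- tag_2_edge (a point): Centre of the round bead (8 mm thick, 50 mm long along the board's x) on the free edge of tag 2, 50 mm from the hinge. The tag is a smooth plastic plate 50 mm wide, 4 mm thick, 54 mm long, 30 g, green on one face and red on the other. The bead centre is 66 mm above the bench when leaning (32 mm to the side of the hinge) and 78 mm when upright; pushed sideways from the outside with a vertical fingertip the bead slides up the finger and the tag tips over.
- stand_3: Dark steel tag stand 3 fixed on the board, 66 x 44 mm foot, two 4 mm cheeks 60 mm apart whose tops are 32 mm above its origin, carrying one hinged tag between them. Origin on its underside (on the board's top, z = 10 mm), axes as the board's. Its bin is the one standing behind it, 78 mm along +x. Stands are in any order along the board.
- tag_3 (a joint): Hinge of the tag on stand 3; axis along the board's x, 18 mm above the stand's origin. 0 = tag upright; +0.70 = leaning to the robot's right (board -y) against its stop, GREEN face up; -0.70 = leaning to the left (board +y) against its stop, RED face up. No spring: once past upright it falls over to its stop by its own weight.
- tag_3_edge (a point): Centre of the round bead (8 mm thick, 50 mm long along the board's x) on the free edge of tag 3, 50 mm from the hinge. The tag is a smooth plastic plate 50 mm wide, 4 mm thick, 54 mm long, 30 g, green on one face and red on the other. The bead centre is 66 mm above the bench when leaning (32 mm to the side of the hinge) and 78 mm when upright; pushed sideways from the outside with a vertical fingertip the bead slides up the finger and the tag tips over.
- stand_4: Dark steel tag stand 4 fixed on the board, 66 x 44 mm foot, two 4 mm cheeks 60 mm apart whose tops are 32 mm above its origin, carrying one hinged tag between them. Origin on its underside (on the board's top, z = 10 mm), axes as the board's. Its bin is the one standing behind it, 78 mm along +x. Stands are in any order along the board.
- tag_4 (a joint): Hinge of the tag on stand 4; axis along the board's x, 18 mm above the stand's origin. 0 = tag upright; +0.70 = leaning to the robot's right (board -y) against its stop, GREEN face up; -0.70 = leaning to the left (board +y) against its stop, RED face up. No spring: once past upright it falls over to its stop by its own weight.
- tag_4_edge (a point): Centre of the round bead (8 mm thick, 50 mm long along the board's x) on the free edge of tag 4, 50 mm from the hinge. The tag is a smooth plastic plate 50 mm wide, 4 mm thick, 54 mm long, 30 g, green on one face and red on the other. The bead centre is 66 mm above the bench when leaning (32 mm to the side of the hinge) and 78 mm when upright; pushed sideways from the outside with a vertical fingertip the bead slides up the finger and the tag tips over.
- full_bin_a: Orange open parts bin 62 x 85 x 30 mm, FULL: packed with twelve upright grey thread plugs (plugs fixed in it, tops 51 mm above its origin). Loose on the board, 0.5 kg. Origin at the centre of its underside.
- low_bin_a: Orange open parts bin 62 x 85 x 30 mm, NOT full: one thread plug lies in it. Loose on the board, 0.15 kg or so. Origin at the centre of its underside.
- full_bin_b: Orange open parts bin 62 x 85 x 30 mm, FULL: packed with twelve upright grey thread plugs (plugs fixed in it, tops 51 mm above its origin). Loose on the board, 0.5 kg. Origin at the centre of its underside.
- low_bin_b: Orange open parts bin 62 x 85 x 30 mm, NOT full: one thread plug lies in it. Loose on the board, 0.15 kg or so. Origin at the centre of its underside.
- bushing: Loose grey flanged bushing, 32 mm diameter, 28 mm high, standing at the left end of the board. Origin at the centre of its underside. Leave alone.
- shaft_sample: Loose grey stepped shaft, 28 mm diameter, 71 mm high, standing at the right end of the board. Origin at the centre of its underside. Leave alone. To its right stands a large measuring machine (right of about y = -0.30, beyond x = 0.48, over 0.4 m tall): an arm coming from the right should draw back first and reach the board from in front.
- blue_marker: Loose blue marker, 13 x 136 x 12 mm, lying along the near edge of the board. Origin at the centre of its underside. Leave alone.

How it is judged (in metres and radians):
At the end, for the whole second after the job is handed in: The tags in front of the two full bins lean right against their stops, green face up (joint above +0.6), those in front of the two nearly empty bins lean left, red face up (joint below -0.6), all at rest (under 0.1 rad/s); bins, bushing, shaft and marker within 15 mm of where they stood (((horizontal distance between full_bin_a and stand_1 below 0.1 m and value of joint tag_1 above 0.6 rad and value of joint tag_2 below -0.6 rad) or (horizontal distance between full_bin_a and stand_2 below 0.1 m and value of joint tag_1 below -0.6 rad and value of joint tag_2 above 0.6 rad)) and ((horizontal distance between full_bin_b and stand_3 below 0.1 m and value of joint tag_3 above 0.6 rad and value of joint tag_4 below -0.6 rad) or (horizontal distance between full_bin_b and stand_4 below 0.1 m and value of joint tag_3 below -0.6 rad and value of joint tag_4 above 0.6 rad)) and velocity of joint tag_1 between -0.1 and 0.1 rad/s and velocity of joint tag_2 between -0.1 and 0.1 rad/s and velocity of joint tag_3 between -0.1 and 0.1 rad/s and velocity of joint tag_4 between -0.1 and 0.1 rad/s and distance of each of full_bin_a, low_bin_a, full_bin_b, low_bin_b, bushing, shaft_sample, blue_marker from where it was at the start of the episode below 0.015 m); the robot touches nothing.
It fails at once if a bin or another loose thing was lifted, carried or shoved (more than 15 mm from its place) (distance of any of full_bin_a, low_bin_a, full_bin_b, low_bin_b, bushing, shaft_sample, blue_marker from where it was at the start of the episode above 0.015 m).
It fails at once if a tag or its stand was gripped or pushed hard (more than 15 N), or struck with the arm or gripper body instead of a finger (more than 3 N) (contact force between the fingers and stand_1 above 15 N or contact force between the fingers and stand_2 above 15 N or contact force between the fingers and stand_3 above 15 N or contact force between the fingers and stand_4 above 15 N or contact force between the arm and stand_1 above 3 N or contact force between the arm and stand_2 above 3 N or contact force between the arm and stand_3 above 3 N or contact force between the arm and stand_4 above 3 N).
It also fails if it takes over 35 s, if anything falls off the work surface, if the arm or the gripper's body presses on something with over 40 N, if the wrist force passes 120 N, or if a joint passes its speed limit or range.

ROBOT

A 7-joint arm with a two-finger parallel gripper is mounted at the origin on a cart in front of the work surface, level with it; the furniture and walls round the work are solid. World frame = base frame: x ahead of the robot, y to its left, z up, the work surface at z = 0. Lengths are in mm, angles in rad, forces in N, time in s.
With the tool pointing down it reaches from about 425 to 825 mm from the base axis. Payload 3.6 kg.
Tool frame: the origin (TCP) lies midway between the tips of the shut fingers; the grasp point (between the pads) lies 19 mm behind it (tcp_to_grasp is the distance from the TCP to the grasp point, in mm); z points along the fingers, x is the direction in which the jaws open and shut, and the axes are right-handed (so a half turn about z gives the same grasp; the last joint's range is limited). The gripper opens to 93 mm and grips with 3 to 60 N. Pads are 15 mm wide; open, the fingers measure 128 mm over their backs; the gripper's body (75 mm by 188 mm) begins 65 mm behind the grasp point.
Start: joints at [1.119, 0.615, -0.013, 1.423, 0.008, 1.103, -0.04], TCP at [267.898, -592.193, 218.64] pointing down, gripper open.
Joint ranges: [-3.12, 3.12], [-0.3, 2.06], [-1.34, 1.32], [0.26, 2.42], [-1.36, 4.5], [0.01, 1.98], [-2.84, 2.84]. Speed limits (rad/s): [2.79, 2.79, 3.14, 3.14, 3.14, 3.14, 3.14].

INTERFACE

Orientations are given as a unit quaternion [x, y, z, w].
In Python, from rig import read_state, grab_frame, camera_info, finish_job, find_in, spot_point, tcp_to_grasp gives the robot as it stands.
- The arm moves only by the tool step_arm, never from a script. Its argument "deltas" is a list of rows, each a list of 3 entries, a list of its own where there are three numbers: the shift along the tool's x, y, z each as a share of 0.3 m, from -1 to 1, then the turn about the tool's z as a share of 180 degrees, from -1 to 1, then the opening, from -1 (shut) to 1 (fully open). In form: [[[dx, dy, dz], spin, gripper], ...]. A call has 1 to 10 rows; each row is the pose to reach, as a shift and turn from the pose commanded when the call began, along the tool's axes at that moment, turning the shorter way round; what a row does not reach only later rows make up. A row lasts 1/8 s, in which the tool goes at most 62.5 mm and 10.7 degrees, less where a joint would pass 70% of its speed; a pose out of reach is approached as far as the arm can. A call with a number of a shift or a turn outside -1 to 1 is refused whole. A call with a gripper value outside its range is refused whole. The fingers move at their own pace and stop on an object; "force" is the grip in N (left out, the last holds). Time passes only in rows, so rows that repeat a pose let the fingers close. It gives the time, the measured TCP pose, the force and the opening at its end, in the units of the state.
- read_state(): the state, without advancing time (a new reading comes with each control period).
- grab_frame(name): name is "scene" or "top" or "wrist"; returns the picture (420x560x3 uint8, red, green, blue); there is no depth.
- camera_info(name): a dict with "fovy" (degrees; the focal length in pixels is half the picture's height over the tangent of half this angle, whatever the lens; pixels are square), "cx", "cy" (the principal point, pixels), "rvec" (rotation vector, rad) and "tvec" (3), from world to camera coordinates, as OpenCV has them; the wrist camera has in their place "tool_from_camera" (4x4, takes a point from camera to tool coordinates, whose origin is the TCP and whose axes are the tool frame's). Camera axes: x right, y down, z forward; pixel columns grow to the right and rows downward; lengths in mm; the calibration is good to about 2 mm. The wrist camera is an equidistant fisheye: a pixel r from the principal point sees the ray r / f radians off the axis. A picture is of the moment at which its call begins: read the wrist's pose just before it. camera_info takes no time and is no camera call.
- finish_job(): hands the job in, once; it reports no verdict.
Trained networks look in the newest picture that a camera, given by its name, has taken for a name from the list of things; names that differ only in an ending like _2 or _b are one class to them, and where a whole thing is asked for, a point or a joint stands for the part that bears it (a point fixed in the world has none). Each returns a list of dicts, best first, with "p" (0 to 1); they miss things now and then, are a little off and sometimes report something else, mostly with a low value. They report only what shows in the picture. A call takes as long as a camera call.
- find_in(camera, target): "position" ([x, y, z] in mm, in the coordinates of the camera as it stood for that picture, good to about 4 mm: the middle of the surface that is visible of it).
- spot_point(camera, target): "position" ([x, y, z] in mm, in the coordinates of the camera as it stood for that picture, good to about 4 mm: a listed point, or the origin of a listed thing).
The state is a dict: "t": time; "q": joint angles; "joint_velocities": joint speeds; "effort": joint torques, N m; "tool_pos": TCP position; "tcp_rot": TCP orientation; "ft_force": force on the tool from outside, world axes, zero at the start; "moment": the same for the moment, N m; "width": opening from 0.0 (shut) to 1.0 (fully open).
Only numpy, scipy, OpenCV 4.12 (cv2) and the standard library are available. Lean on these libraries where they do the work, as an engineer would, in place of code of your own. Each camera call takes 0.05 s, during which the arm holds its last target.

## Working session

There is one attempt and no reset: what is moved stays moved. The work goes in short steps, Python scripts to look and compute and a tool call to move; the robot and the scene stay as the last step left them, time stands still between calls to the robot, and variables do not carry over. Pictures are saved under pics/ and viewed, and the job is handed in when it is done.

Besides the shell and the picture viewer there is one more tool, called after ">>>" as name([rows], argument=value, ...), one row to a line, values as JSON. step_arm: Moves the arm, as the interface text tells. Shift numbers are shares of 0.3 m and turn numbers shares of 180 degrees, none past 1 either way. Its arguments: {"type":"object","properties":{"deltas":{"type":"array","items":{"type":"array"}},"force":{"type":"number"}},"required":["deltas"]}

```bash
mkdir -p pics
cat > h.py <<'E'
import numpy as np, cv2
from scipy.spatial.transform import Rotation as R
from rig import *
def cam2world(name,p,st=None):
    i=camera_info(name); p=np.array(p,float)
    if name=='wrist':
        T=np.array(i['tool_from_camera']); q=T[:3,:3]@p+T[:3,3]
        st=st or read_state()
        return R.from_quat(st['tcp_rot']).apply(q)+np.array(st['tool_pos'])
    r=R.from_rotvec(np.array(i['rvec']).ravel())
    return r.inv().apply(p-np.array(i['tvec']).ravel())
def snap(name,f):
    im=grab_frame(name); cv2.imwrite('pics/'+f,im[:,:,::-1]); return im
E
python3 - <<'E'
from h import *
s=read_state(); print(s)
snap('scene','s0.png'); snap('top','t0.png')
for t in ['stand_1','full_bin_a','low_bin_a','tag_1_edge','shaft_sample','bushing','stock_board']:
    for d in spot_point('top',t): print(t,round(d['p'],2),cam2world('top',d['position']).round(0))
E
```

```text
{'t': 0.0, 'q': array([ 1.11948452,  0.61590862, -0.01260061,  1.42487607,  0.00810743,
        1.10343353, -0.04044365]), 'joint_velocities': array([ 0.0001489 ,  0.00046898, -0.00089505,  0.00118876,  0.00048481,
        0.00153291, -0.00098511]), 'effort': array([-3.50142545e-04, -4.58932865e+01,  2.08252422e-01, -1.65741777e+01,
       -6.12048665e-02,  2.04221229e-02,  2.24392143e-04]), 'tool_pos': array([ 267.5670904 , -591.50135085,  217.49569914]), 'tcp_rot': array([ 8.40285368e-01, -5.42142824e-01, -1.09619016e-03, -6.75457819e-04]), 'ft_force': array([-0.88564677,  0.67289663,  0.86906318]), 'moment': array([-0.00391904, -0.0197366 ,  0.00198261]), 'width': 1.0020241415532518}
stand_1 0.97 [467. -60.  10.]
stand_1 0.88 [476.  59.   8.]
stand_1 0.72 [ 445. -185.    6.]
stand_1 0.6 [494. 192.  12.]
full_bin_a 0.6 [566. 184.  10.]
full_bin_a 0.57 [554.  57.  10.]
low_bin_a 0.93 [ 524. -193.    9.]
low_bin_a 0.71 [542. -69.   8.]
low_bin_a 0.4 [ 540. -257.    9.]
tag_1_edge 0.58 [488. 155.  66.]
shaft_sample 0.53 [ 543. -258.   10.]
bushing 0.65 [561. 235.   8.]
stock_board 0.84 [466.   2.  -1.]
```

View pics/s0.png

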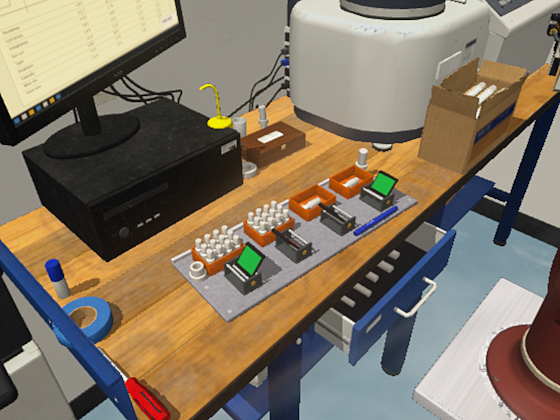

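View pics/t0.png

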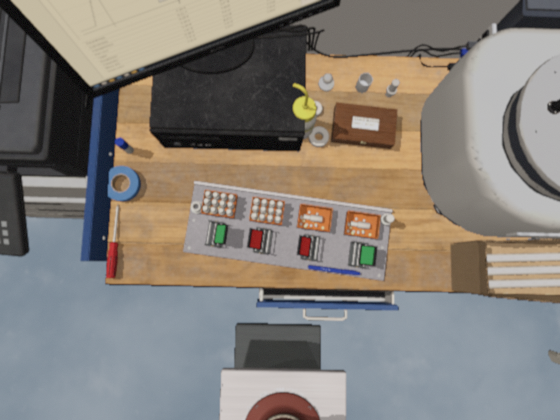

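The top view shows four stands at columns 217, 262, 311 and 363. The two left bins are full and the two right bins are low. The tags from left to right are green, red, red, green, so the tag 2nd from left and the rightmost tag look wrong. Next I'll check this zoomed in and fit the board pose.

Run:
```python
from h import *
im=cv2.imread('pics/t0.png')
cv2.imwrite('pics/t0z.png',cv2.resize(im[175:285,180:400],None,fx=3.6,fy=3.6,interpolation=cv2.INTER_CUBIC))
i=camera_info('top'); r=R.from_rotvec(np.array(i['rvec']).ravel()); t=np.array(i['tvec']).ravel()
f=210/np.tan(np.radians(i['fovy']/2)); K=np.array([[f,0,i['cx']],[0,f,i['cy']],[0,0,1]])
print('cam pos',r.inv().apply(-t).round(0))
print(np.array(camera_info('wrist')['tool_from_camera']).round(2))
# fit board from stands
P=np.array([[467,-60],[476,59],[445,-185],[494,192]],float); o=np.array([-62.5,62.5,-187.5,187.5])
pr=np.polyfit(o,P[:,0],1),np.polyfit(o,P[:,1],1); th=np.arctan2(-pr[0][0],pr[1][0]); c=P.mean(0)
print('c',c,'yaw deg',np.degrees(th))
ex=np.array([np.cos(th),np.sin(th)]);ey=np.array([-np.sin(th),np.cos(th)])
for y in o: print(y,(c+y*ey).round(0))
for n in ['stand_1','full_bin_a','low_bin_a','tag_1_edge']:
    for d in spot_point('scene',n)if 0 else []: pass
pts=[]
for y in o:
    for dy in (0,32,-32):
        q=c+(y+dy)*ey; pts.append([q[0],q[1],66 if dy else 42])
print(cv2.projectPoints(np.array(pts,float),np.array(i['rvec'],float),np.array(i['tvec'],float),K,None)[0].reshape(4,3,2).round(0).tolist())
snap('wrist','w0.png')
snap('scene','s1.png')
for t in ['stand_1','full_bin_a','low_bin_a','tag_1_edge','tag_1']:
    for d in spot_point('scene',t): 
        w=cam2world('scene',d['position']); print(t,round(d['p'],2),w.round(0), 'board',((w[:2]-c)@ex).round(0),((w[:2]-c)@ey).round(0))
im=cv2.imread('pics/s0.png')
cv2.imwrite('pics/s0z.png',cv2.resize(im[135:325,165:425],None,fx=3,fy=3,interpolation=cv2.INTER_CUBIC))
```

```text
cam pos [ 418.   44. 1110.]
[[   1.     -0.     -0.     -0.54]
 [   0.      0.95    0.3   -84.14]
 [   0.     -0.3     0.95 -165.43]
 [   0.      0.      0.      1.  ]]
c [470.5   1.5] yaw deg -7.113733210112414
-62.5 [463. -61.]
62.5 [478.  64.]
-187.5 [ 447. -185.]
187.5 [494. 188.]
[[[311.0, 247.0], [299.0, 245.0], [324.0, 248.0]], [[262.0, 240.0], [249.0, 237.0], [275.0, 241.0]], [[359.0, 254.0], [349.0, 252.0], [374.0, 256.0]], [[214.0, 232.0], [200.0, 230.0], [225.0, 233.0]]]
stand_1 0.87 [479.  62.  11.] board 1.0 61.0
stand_1 0.85 [465. -59.   9.] board 2.0 -61.0
stand_1 0.58 [490. 192.  10.] board -4.0 191.0
stand_1 0.58 [ 453. -185.    6.] board 6.0 -187.0
full_bin_a 0.95 [574. 178.   5.] board 80.0 188.0
full_bin_a 0.81 [558.  54.   7.] board 80.0 63.0
low_bin_a 0.75 [541. -68.  11.] board 79.0 -60.0
tag_1_edge 0.73 [491. 156.  70.] board 1.0 156.0
tag_1_edge 0.57 [492. 188.  12.] board -2.0 188.0Traceback (most recent call last):
  File "<stdin>", line 24, in <module>
ValueError: it knows: blue_marker, bushing, full_bin, low_bin, shaft_sample, stand, stock_board, tag_1_edge, tag_2_edge, tag_3_edge, tag_4_edge
```

View pics/t0z.png

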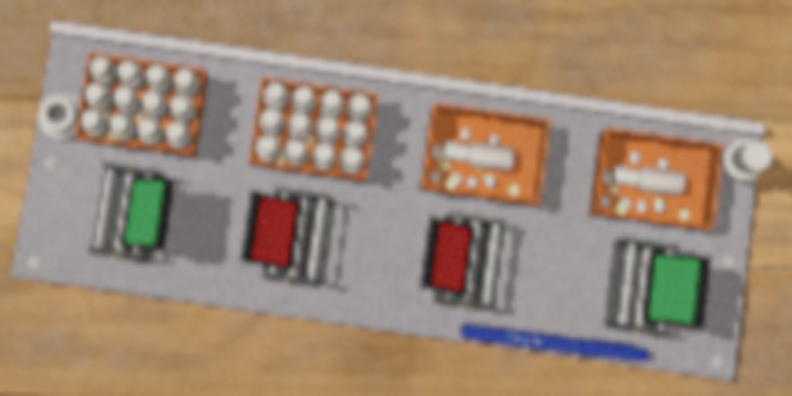

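View pics/w0.png

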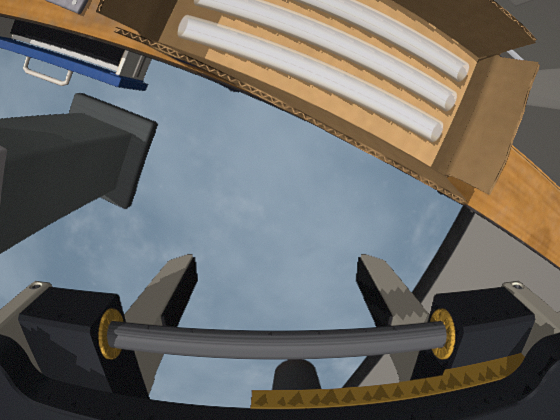

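Confirmed: both left bins are full (tags green, red) and both right bins are low (tags red, green). I need to tip tag 2 from the left over to the right, and the rightmost tag over to the left. First I draw back radially with the gripper shut.

>>> step_arm([
  [[-0.2,0,0],0,-1],
  [[-0.4,0,0],0,-1],
  [[-0.6,0,0],0,-1],
  [[-0.62,0,0],0,-1],
  [[-0.62,0,0],0,-1],
  [[-0.62,0,0],0,-1],
])

```text
t: 1.5
tool_pos: [192.2, -424.7, 219.1]
tcp_rot: [0.84, -0.542, 0.001, 0.001]
ft_force: [0.1, 0.1, -0.0]
width: 0.405
```

```bash
cat >> h.py <<'E'
c=np.array([470.5,1.5]); th=np.radians(-7.1)
ex=np.array([np.cos(th),np.sin(th)]);ey=np.array([-np.sin(th),np.cos(th)])
def B(bx,by): return c+bx*ex+by*ey
def go(x,y,z):
    s=read_state(); r=R.from_quat(s['tcp_rot'])
    d=r.inv().apply(np.array([x,y,z])-s['tool_pos'])/300
    xa=r.apply([1,0,0]); yaw=np.arctan2(xa[1],xa[0])
    print('to',np.round([x,y,z]),'d',d.round(3),'spin',round(-(th-yaw)/np.pi,3))
def st():
    s=read_state(); w=s['tool_pos']; b=w[:2]-c
    print('t',s['t'],'pos',w.round(1),'board',(b@ex).round(1),(b@ey).round(1),'F',s['ft_force'].round(1),'w',round(s['width'],2),'q',s['q'].round(2))
E
python3 - <<'E'
from h import *
st(); go(360,-250,200); print(B(0,-246)); go(*B(0,-246),200)
E
```

```text
t 1.5 pos [ 192.2 -424.7  219.1] board -223.5 -457.3 F [ 0.1  0.1 -0. ] w 0.41 q [ 1.12  0.33 -0.02  1.93  0.01  0.87 -0.06]
to [ 360 -250  200] d [-0.3   -0.75   0.063] spin -0.325
[ 440.09403672 -242.61365672]
to [ 440. -243.  200.] d [-0.213 -1.003  0.063] spin -0.325
```

>>> step_arm([
  [[-0.05,-0.12,0.01],-0.054,-1],
  [[-0.1,-0.25,0.02],-0.108,-1],
  [[-0.15,-0.375,0.03],-0.162,-1],
  [[-0.2,-0.5,0.04],-0.216,-1],
  [[-0.25,-0.625,0.05],-0.27,-1],
  [[-0.3,-0.75,0.06],-0.325,-1],
  [[-0.3,-0.75,0.06],-0.325,-1],
  [[-0.3,-0.75,0.06],-0.325,-1],
])

```text
t: 2.5
tool_pos: [359.5, -249.2, 200.5]
tcp_rot: [0.998, -0.063, 0.0, 0.0]
ft_force: [-0.5, -0.4, -0.0]
width: 0.005
```

Run:
```python
from h import *
st(); go(*B(0,-246),150); go(*B(0,-246),52)
snap('wrist','w1.png');snap('scene','s2.png')
for n in ['stand','tag_4_edge','tag_1_edge','shaft_sample']:
    for d in spot_point('wrist',n): 
        w=cam2world('wrist',d['position']); print(n,round(d['p'],2),w.round(0), 'board',((w[:2]-c)@ex).round(0),((w[:2]-c)@ey).round(0))
```

```text
t 2.5 pos [ 359.5 -249.2  200.5] board -79.2 -262.5 F [-0.5 -0.4 -0. ] w 0.01 q [ 0.82  0.33 -0.34  2.02  0.15  0.81  0.26]
to [ 440. -243.  150.] d [ 0.264 -0.056  0.168] spin -0.001
to [ 440. -243.   52.] d [ 0.264 -0.056  0.495] spin -0.001
stand 0.58 [ 449. -183.   10.] board 1.0 -186.0
stand 0.56 [460. -61.  12.] board -3.0 -64.0
stand 0.35 [539. -69.  11.] board 77.0 -62.0
tag_4_edge 0.28 [ 440. -216.   67.] board -3.0 -219.0
tag_1_edge 0.32 [ 448. -179.   10.] board 0.0 -182.0
shaft_sample 0.97 [ 538. -251.   12.] board 98.0 -242.0
shaft_sample 0.36 [ 409. -121.   10.] board -46.0 -129.0
shaft_sample 0.17 [ 443. -216.   65.] board -1.0 -220.0
```

View pics/w1.png

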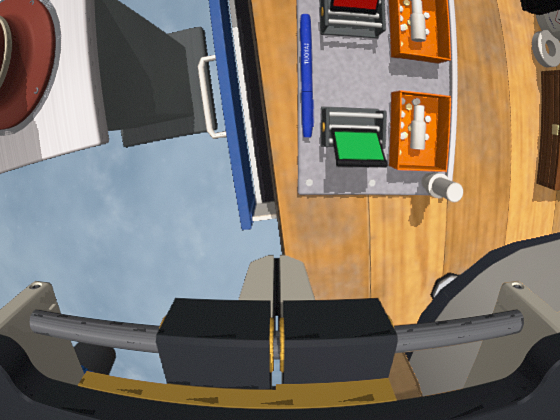

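View pics/s2.png

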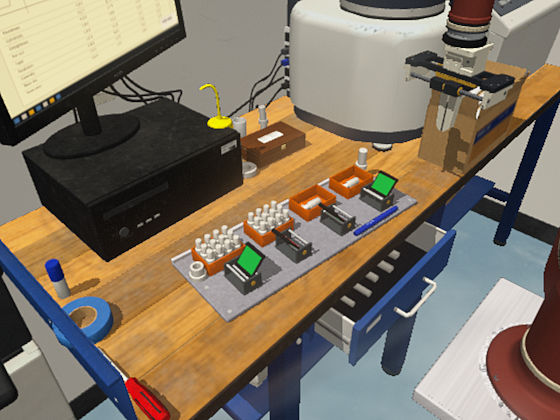

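Run:
```python
from h import *
i=camera_info('top'); r=R.from_rotvec(np.array(i['rvec']).ravel()); t=np.array(i['tvec']).ravel()
f=210/np.tan(np.radians(i['fovy']/2)); C=r.inv().apply(-t)
def ray(u,v): return r.inv().apply([(u-i['cx'])/f,(v-i['cy'])/f,1])
for z in (0,60,120,200):
    print(z,[ (C+(z-C[2])/ray(u,v)[2]*ray(u,v))[:2].round(0).tolist() for u,v in [(422,130),(422,160),(432,205),(450,225),(480,236)]])
w=camera_info('wrist'); fw=210/np.tan(np.radians(w['fovy']/2)); T=np.array(w['tool_from_camera']); s=read_state()
def wr(u,v):
    d=np.array([u-w['cx'],v-w['cy']]);rr=np.hypot(*d);a=rr/fw
    k=np.array([*(d/rr*np.sin(a)),np.cos(a)])
    return R.from_quat(s['tcp_rot']).apply(T[:3,:3]@k)
O=R.from_quat(s['tcp_rot']).apply(T[:3,3])+s['tool_pos']; print(O)
for z in (0,60,120,200):
    print(z,[(O+(z-O[2])/wr(u,v)[2]*wr(u,v))[:2].round(0).tolist() for u,v in [(435,285),(480,255),(550,235)]])
im=cv2.imread('pics/t0.png')
cv2.imwrite('pics/tz2.png',cv2.resize(im[100:300,380:560],None,fx=3,fy=3))
im=cv2.imread('pics/s0.png')
cv2.imwrite('pics/sz2.png',cv2.resize(im[80:240,280:540],None,fx=3,fy=3))
```

```text
0 [[793.0, -367.0], [709.0, -365.0], [585.0, -390.0], [533.0, -437.0], [505.0, -517.0]]
60 [[773.0, -345.0], [693.0, -343.0], [576.0, -366.0], [526.0, -411.0], [501.0, -487.0]]
120 [[753.0, -322.0], [677.0, -321.0], [567.0, -343.0], [520.0, -385.0], [496.0, -456.0]]
200 [[726.0, -293.0], [656.0, -291.0], [555.0, -312.0], [512.0, -350.0], [489.0, -416.0]]
[ 369.15229888 -164.73361103  366.1178989 ]
0 [[563.0, -408.0], [637.0, -374.0], [788.0, -366.0]]
60 [[531.0, -368.0], [593.0, -340.0], [719.0, -333.0]]
120 [[500.0, -328.0], [549.0, -305.0], [650.0, -300.0]]
200 [[457.0, -275.0], [491.0, -260.0], [559.0, -256.0]]
```

View pics/tz2.png

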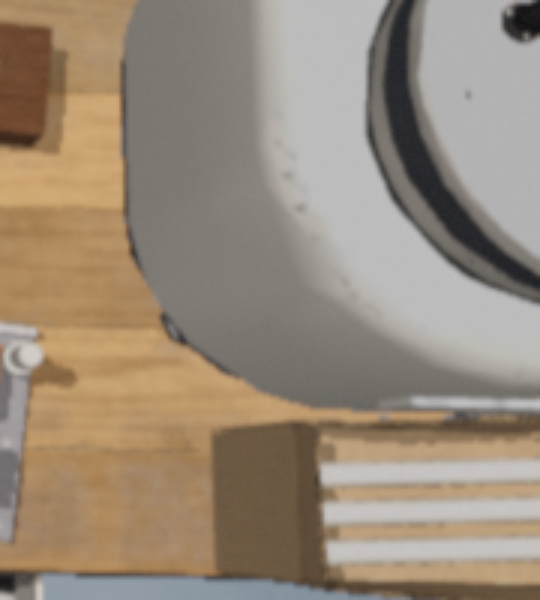

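View pics/sz2.png

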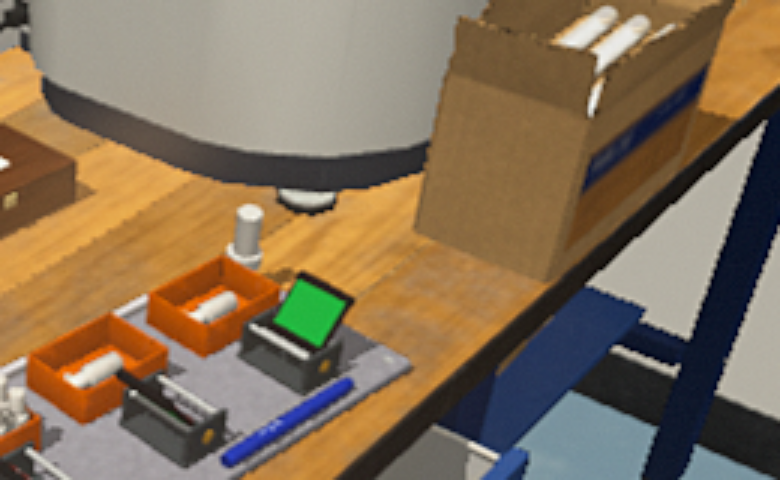

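The machine wall stays at least 70 mm from the gripper's position at the right tag. I'll go to the outside of the rightmost tag and descend.

>>> step_arm([
  [[0.1,-0.02,0.05],0,-1],
  [[0.2,-0.045,0.1],0,-1],
  [[0.264,-0.056,0.17],0,-1],
  [[0.264,-0.056,0.25],0,-1],
  [[0.264,-0.056,0.33],0,-1],
  [[0.264,-0.056,0.41],0,-1],
  [[0.264,-0.056,0.49],0,-1],
  [[0.264,-0.056,0.495],0,-1],
  [[0.264,-0.056,0.495],0,-1],
])

```text
t: 3.92
tool_pos: [440.2, -241.5, 52.7]
tcp_rot: [0.998, -0.063, 0.0, 0.0]
ft_force: [0.3, -0.5, 0.4]
width: 0.002
```

Run:
```python
from h import *
st(); snap('wrist','w2.png')
for y in (-224,-200,-187,-180,-175): go(*B(0,y),52)
```

```text
t 3.925 pos [ 440.2 -241.5   52.7] board -0.0 -244.9 F [ 0.3 -0.5  0.4] w 0.0 q [ 0.62  0.64 -0.24  2.01  0.3   0.52  0.04]
to [ 443. -221.   52.] d [-0.001 -0.07   0.003] spin -0.0
to [ 446. -197.   52.] d [-0.001 -0.15   0.003] spin -0.0
to [ 447. -184.   52.] d [-0.001 -0.193  0.003] spin -0.0
to [ 448. -177.   52.] d [-0.001 -0.217  0.003] spin -0.0
to [ 449. -172.   52.] d [-0.001 -0.233  0.003] spin -0.0
```

View pics/w2.png

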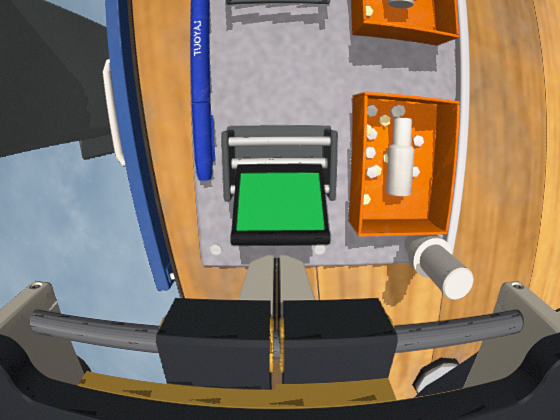

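The finger is centred on the outside of the green tag (tip at about (277,260), bead at row 240). Pushing slowly left now.

>>> step_arm([
  [[0,-0.03,0],0,-1],
  [[0,-0.045,0],0,-1],
  [[0,-0.06,0],0,-1],
  [[0,-0.075,0],0,-1],
  [[0,-0.09,0],0,-1],
  [[0,-0.105,0],0,-1],
  [[0,-0.12,0],0,-1],
  [[0,-0.135,0],0,-1],
  [[0,-0.15,0],0,-1],
  [[0,-0.16,0],0,-1],
])

```text
t: 5.22
tool_pos: [445.9, -193.2, 52.2]
tcp_rot: [0.998, -0.062, -0.0, -0.0]
ft_force: [0.0, 1.0, 1.4]
width: 0.002
```

Run:
```python
from h import *
st(); snap('wrist','w3.png')
```

```text
t 5.225 pos [ 445.9 -193.2   52.2] board -0.4 -196.2 F [0.  1.  1.4] w 0.0 q [ 0.52  0.63 -0.23  2.05  0.29  0.49 -0.05]
```

View pics/w3.png

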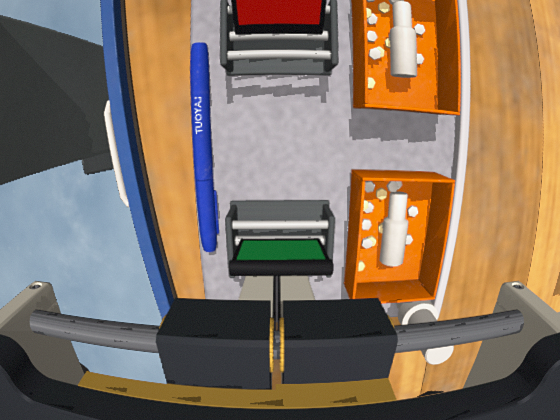

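The tag is nearly upright. I push about 12 mm further, wait, then back off.

>>> step_arm([
  [[0,-0.015,0],0,-1],
  [[0,-0.03,0],0,-1],
  [[0,-0.04,0],0,-1],
  [[0,-0.04,0],0,-1],
  [[0,-0.02,0],0,-1],
  [[0,0.05,0],0,-1],
  [[0,0.1,0],0,-1],
  [[0,0.14,0],0,-1],
  [[0,0.14,0],0,-1],
])

```text
t: 6.4
tool_pos: [440.2, -236.4, 52.1]
tcp_rot: [0.998, -0.064, -0.0, 0.0]
ft_force: [0.7, 0.3, -0.4]
width: 0.001
```

Run:
```python
from h import *
st(); snap('wrist','w4.png')
go(*B(-60,-246),150); go(*B(-60,125),150); go(*B(0,125),150)
```

```text
t 6.4 pos [ 440.2 -236.4   52.1] board -0.6 -239.9 F [ 0.7  0.3 -0.4] w 0.0 q [ 0.61  0.64 -0.24  2.02  0.3   0.51  0.03]
to [ 381. -235.  150.] d [-0.198  0.024 -0.326] spin -0.001
to [426. 133. 150.] d [-0.2   -1.212 -0.326] spin -0.001
to [486. 126. 150.] d [-0.    -1.213 -0.326] spin -0.001
```

View pics/w4.png

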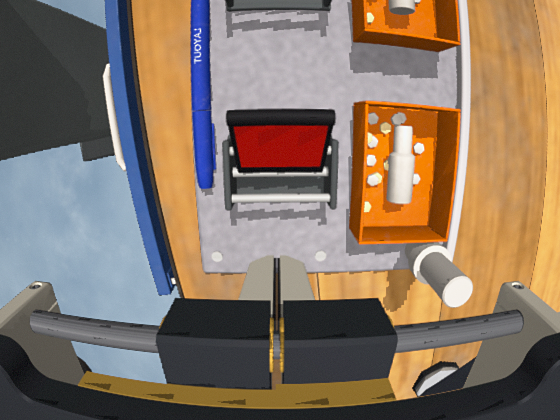

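The red face is up. I lift and travel left, well above everything.

>>> step_arm([
  [[0,0,-0.16],0,-1],
  [[0,0,-0.326],0,-1],
  [[0,-0.15,-0.326],0,-1],
  [[0,-0.33,-0.326],0,-1],
  [[0,-0.5,-0.326],0,-1],
  [[0,-0.67,-0.326],0,-1],
  [[0,-0.84,-0.326],0,-1],
  [[0,-1,-0.326],0,-1],
  [[0,-1,-0.326],0,-1],
])

```text
t: 7.58
tool_pos: [477.6, 68.6, 150.3]
tcp_rot: [0.998, -0.057, 0.0, -0.002]
ft_force: [0.1, -0.0, -0.4]
width: 0.005
```

Run:
```python
from h import *
st(); go(*B(0,125),150)
snap('wrist','w5.png')
for n in ['stand','tag_2_edge','tag_1_edge']:
    for d in spot_point('wrist',n): 
        w=cam2world('wrist',d['position']); print(n,round(d['p'],2),w.round(0), 'board',((w[:2]-c)@ex).round(0),((w[:2]-c)@ey).round(0))
```

```text
t 7.575 pos [477.6  68.6 150.3] board -1.2 67.4 F [ 0.1 -0.  -0.4] w 0.0 q [ 0.05  0.47 -0.33  1.98  0.22  0.73 -0.53]
to [486. 126. 150.] d [ 0.006 -0.192  0.002] spin 0.003
stand 0.75 [494. 184.   8.] board 1.0 184.0
stand 0.56 [477.  55.   6.] board 0.0 54.0
stand 0.49 [ 447. -187.    9.] board 0.0 -190.0
stand 0.49 [457. -68.   9.] board -5.0 -71.0
tag_1_edge 0.77 [489. 149.  66.] board -0.0 149.0
tag_1_edge 0.63 [471. -10.  -1.] board 2.0 -12.0
```

View pics/w5.png

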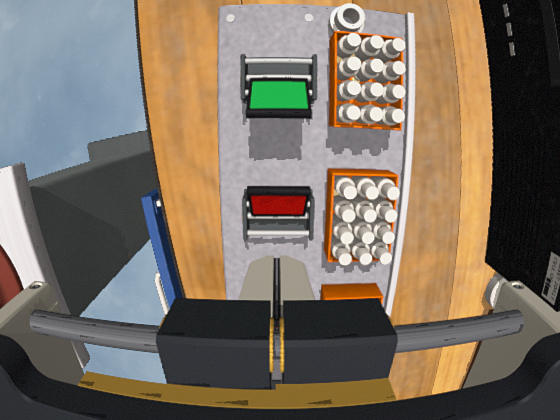

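>>> step_arm([
  [[0.006,-0.1,0],0.003,-1],
  [[0.006,-0.187,0],0.003,-1],
  [[0.006,-0.187,0],0.003,-1],
  [[0.006,-0.187,0],0.003,-1],
  [[0.006,-0.187,0],0.003,-1],
])

```text
t: 8.4
tool_pos: [486.7, 115.8, 149.9]
tcp_rot: [0.998, -0.069, -0.0, 0.001]
ft_force: [-0.0, 0.1, -0.5]
width: 0.008
```

Run:
```python
from h import *
snap('wrist','w6.png'); 
for n in ['stand','tag_2_edge','tag_1_edge']:
    for d in spot_point('wrist',n): 
        w=cam2world('wrist',d['position']); print(n,round(d['p'],2),w.round(0), 'board',((w[:2]-c)@ex).round(0),((w[:2]-c)@ey).round(0))
snap('scene','s6.png'); snap('top','t6.png')
st();go(*B(0,123),95);go(*B(0,123),52)
im=cv2.imread('pics/s6.png')
cv2.imwrite('pics/s6z.png',cv2.resize(im[135:325,165:425],None,fx=3,fy=3,interpolation=cv2.INTER_CUBIC))
```

```text
stand 0.69 [478.  64.   8.] board 0.0 63.0
stand 0.61 [491. 192.   8.] board -3.0 192.0
tag_1_edge 0.65 [492. 158.  70.] board 2.0 158.0
tag_1_edge 0.39 [493. 190.   7.] board -1.0 190.0
t 8.7 pos [486.7 117.5 150. ] board 1.8 117.2 F [ 0.6  0.2 -0.4] w 0.0 q [-0.06  0.49 -0.32  1.93  0.22  0.76 -0.64]
to [486. 124.  95.] d [-0.006 -0.019  0.183] spin -0.003
to [486. 124.  52.] d [-0.006 -0.019  0.327] spin -0.003
```

View pics/w6.png

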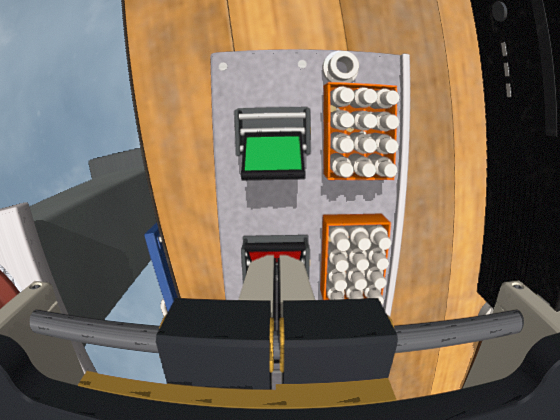

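View pics/s6z.png

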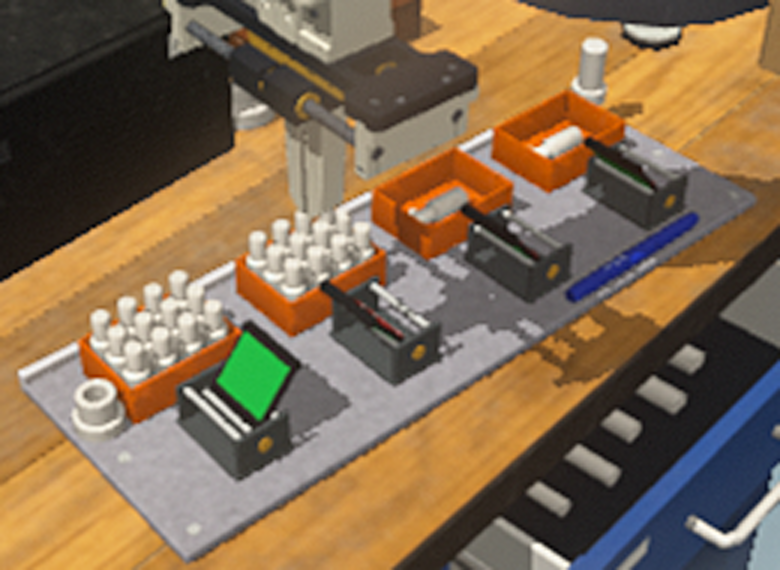

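Stands measure 63 and 190 mm along the board, as expected. I shift to mid-gap and descend to just above the bead tops to check.

>>> step_arm([
  [[-0.006,-0.021,0],-0.003,-1],
  [[-0.006,-0.021,0.05],-0.003,-1],
  [[-0.006,-0.021,0.1],-0.003,-1],
  [[-0.006,-0.021,0.18],-0.003,-1],
  [[-0.006,-0.021,0.18],-0.003,-1],
  [[-0.006,-0.021,0.18],-0.003,-1],
])

```text
t: 9.45
tool_pos: [485.9, 124.5, 95.9]
tcp_rot: [0.998, -0.062, -0.0, -0.0]
ft_force: [1.0, -0.6, -0.7]
width: 0.004
```

Run:
```python
from h import *
snap('wrist','w7.png'); st();go(*B(0,124),52)
```

```text
t 9.5 pos [486.2 124.5  96.3] board 0.3 124.0 F [0.1 0.5 0.5] w 0.01 q [-0.1   0.57 -0.29  1.98  0.27  0.63 -0.68]
to [486. 125.  52.] d [-0.001  0.     0.148] spin -0.0
```

View pics/w7.png

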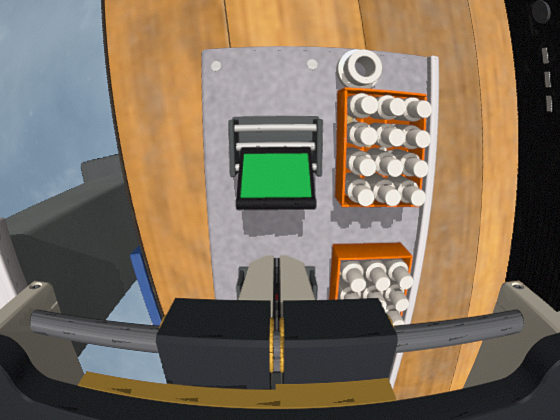

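>>> step_arm([
  [[0,0,0.07],0,-1],
  [[0,0,0.145],0,-1],
  [[0,0,0.145],0,-1],
  [[0,0.03,0.145],0,-1],
  [[0,0.045,0.145],0,-1],
  [[0,0.06,0.145],0,-1],
  [[0,0.075,0.145],0,-1],
  [[0,0.09,0.145],0,-1],
  [[0,0.105,0.145],0,-1],
  [[0,0.12,0.145],0,-1],
])

```text
t: 10.75
tool_pos: [481.2, 88.3, 52.5]
tcp_rot: [0.998, -0.062, -0.0, 0.0]
ft_force: [0.6, 0.5, -0.1]
width: 0.006
```

Run:
```python
from h import *
st();go(*B(0,59),52)
```

```text
t 10.75 pos [481.2  88.3  52.5] board -0.1 87.5 F [ 0.6  0.5 -0.1] w 0.01 q [-0.06  0.63 -0.25  2.05  0.32  0.5  -0.67]
to [478.  60.  52.] d [0.    0.095 0.002] spin -0.0
```

>>> step_arm([
  [[0,0.015,0],0,-1],
  [[0,0.03,0],0,-1],
  [[0,0.045,0],0,-1],
  [[0,0.06,0],0,-1],
  [[0,0.075,0],0,-1],
  [[0,0.09,0],0,-1],
  [[0,0.09,0],0,-1],
  [[0,0.09,0],0,-1],
  [[0,0.06,0],0,-1],
])

```text
t: 11.88
tool_pos: [479.0, 70.6, 52.5]
tcp_rot: [0.998, -0.063, -0.0, 0.0]
ft_force: [0.8, 0.4, -0.2]
width: 0.006
```

Run:
```python
from h import *
st();go(*B(0,124),52); go(*B(0,124),180)
snap('scene','s8.png')
im=cv2.imread('pics/s8.png')
cv2.imwrite('pics/s8z.png',cv2.resize(im[135:325,165:425],None,fx=3,fy=3,interpolation=cv2.INTER_CUBIC))
```

```text
t 11.875 pos [479.   70.6  52.5] board -0.1 69.6 F [ 0.8  0.4 -0.2] w 0.01 q [-0.02  0.63 -0.26  2.06  0.32  0.49 -0.64]
to [486. 125.  52.] d [-0.    -0.181  0.001] spin -0.001
to [486. 125. 180.] d [-0.    -0.181 -0.425] spin -0.001
```

View pics/s8z.png

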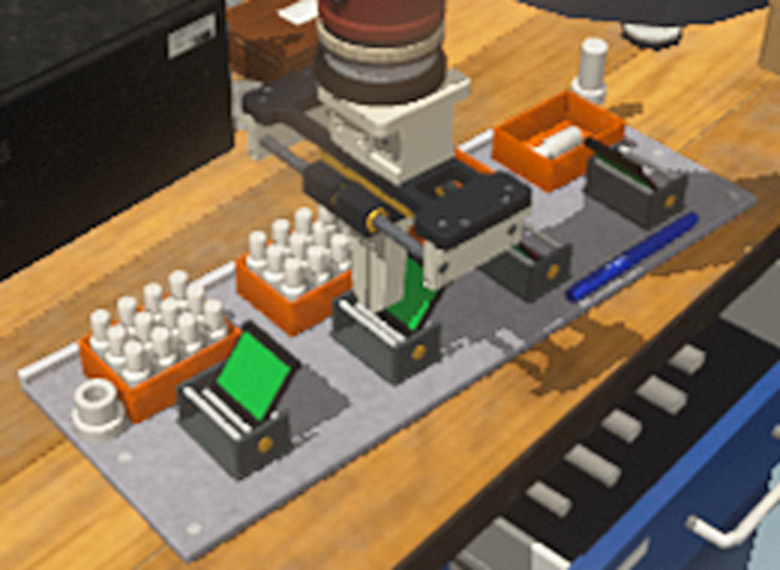

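The tag has tipped to green. I back off, rise, and draw back from the board.

>>> step_arm([
  [[0,-0.06,0],0,-1],
  [[0,-0.12,0],0,-1],
  [[0,-0.12,-0.15],0,-1],
  [[0,-0.12,-0.35],0,-1],
  [[0,-0.12,-0.5],0,-1],
  [[-0.1,-0.12,-0.6],0,-1],
  [[-0.2,-0.12,-0.6],0,-1],
  [[-0.2,-0.12,-0.6],0,-1],
  [[-0.2,-0.12,-0.6],0,-1],
])

```text
t: 13.05
tool_pos: [424.8, 114.6, 232.5]
tcp_rot: [0.998, -0.062, 0.0, -0.0]
ft_force: [-0.7, 0.6, -0.7]
width: 0.008
```

Run:
```python
from h import *
st()
snap('scene','s9.png');snap('top','t9.png')
im=cv2.imread('pics/s9.png')
cv2.imwrite('pics/s9z.png',cv2.resize(im[135:325,165:425],None,fx=3,fy=3,interpolation=cv2.INTER_CUBIC))
for t in ['stand','full_bin','low_bin','shaft_sample','bushing','blue_marker']:
    for d in spot_point('scene',t): 
        w=cam2world('scene',d['position']); print(t,round(d['p'],2),w.round(0))
```

```text
t 13.05 pos [424.8 114.6 232.5] board -59.4 106.6 F [-0.7  0.6 -0.7] w 0.01 q [-0.01  0.3  -0.39  1.97  0.14  0.9  -0.6 ]
stand 0.96 [ 453. -182.    9.]
stand 0.66 [478.  62.   9.]
stand 0.62 [494. 189.  13.]
stand 0.58 [461. -61.   9.]
full_bin 0.98 [556.  52.   9.]
low_bin 0.81 [542. -68.  12.]
low_bin 0.56 [ 530. -197.    7.]
shaft_sample 0.58 [ 545. -255.    5.]
bushing 0.79 [561. 238.   9.]
blue_marker 0.67 [ 408. -121.    8.]
```

View pics/s9z.png

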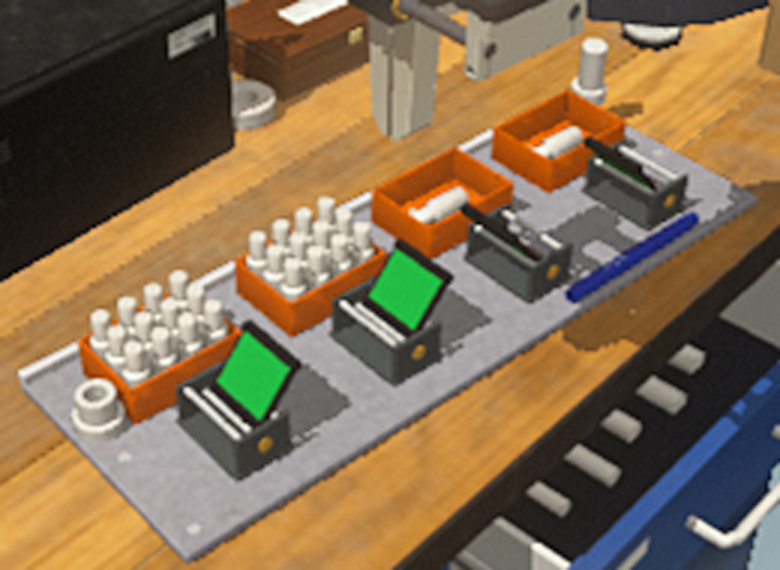

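View pics/t9.png

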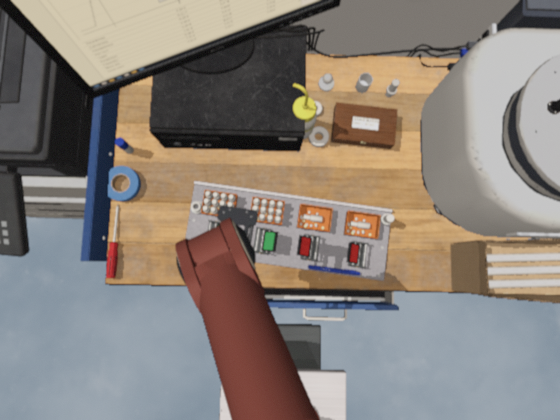

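The tags now read green, green, red, red from left to right, nothing else has shifted, and the fingers are 230 mm up, clear of everything. Handing in.

```bash
python3 -c "
from rig import *
print(finish_job())"
```

```text
the job is handed in; nothing more can be done
None
```

I tipped the two wrong tags with the shut fingertips and handed the job in at about 13 s. The rightmost tag (low bin) went from green to red, and the second tag from the left (full bin) went from red to green.

- **Tags:** the last scene picture shows green in front of both full bins. The top view shows red in front of both nearly empty bins. All four lean over as if against their stops; I judged this from the pictures, since the joint angles can't be read directly.
- **Loose things:** the low bin, bushing and shaft positions I measured both before and after agree to within about 6 mm, which is close to the networks' own error. In the last check the network missed the leftmost full bin. The marker was only located at the end. Both look unmoved in the pictures.
- **Forces:** wrist force stayed at or below about 2 N in every reading I took.
- **Arm:** it finished shut at about 230 mm height, touching nothing. It was drawn back about 60 mm from the tag line, so it is above the near edge of the board rather than fully outside it.

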